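# Swap the relay modules in the kiln's control box

## Robot

A 6-joint arm with a two-finger parallel gripper is mounted at the origin on the work surface. World frame = base frame: x ahead of the robot, y to its left, z up, the work surface at z = 0. Lengths are in m, angles in rad, forces in N, time in s.
With the tool pointing down it reaches from about 0.3 to 0.825 m from the base axis. Payload 5.4 kg.
Tool frame: the origin (TCP) lies midway between the tips of the shut fingers; the grasp point (between the pads) lies 19 mm behind it (bot.tcp_to_grasp is the distance from the TCP to the grasp point, in m); z points along the fingers, y is the direction in which the jaws open and shut (so a half turn about z gives the same grasp; the last joint's range is limited). The gripper opens to 92 mm and grips with 3 to 60 N. Pads are 20 mm wide; open, the fingers measure 128 mm over their backs; the gripper's body (75 mm by 189 mm) begins 69 mm behind the grasp point.
Start: joints at [1.05, 0.158, 1.597, -0, 1.386, -0.21], TCP at [0.176, 0.547, 0.215] pointing down, gripper open.
Joint ranges: [-2.91, 2.91], [-0.94, 2.29], [0.18, 2.7], [-1.29, 4.43], [0.17, 2.64], [-3, 3]. Speed limits (rad/s): [2.57, 2.57, 3.14, 3.14, 3.14, 3.14].

## Interface

Orientations are given as a unit quaternion [w, x, y, z].
In Python, from plant import bot gives the robot as it stands.
- The arm moves only by the tool move_arm, never from a script. Its argument "deltas" is a list of rows, each a list of 5 numbers: the closure in counts, from 0 (fully open) to 255 (shut), then the shift along the world's x, y, z in m, then the turn about the world's z in rad. In form: [[fingers, tx, ty, tz, spin], ...]. A call has 1 to 8 rows; each row is the pose to reach, as a shift and turn from the pose commanded when the call began; what a row does not reach only later rows make up. A row lasts 1/8 s, in which the tool goes at most 62.5 mm and 10.7 degrees, less where a joint would pass 70% of its speed; a pose out of reach is approached as far as the arm can. A call with a gripper value outside its range is refused whole. The fingers move at their own pace and stop on an object; "newtons" is the grip in N (left out, the last holds). Time passes only in rows, so rows that repeat a pose let the fingers close. It gives the time, the measured TCP pose, the force and the opening at its end, in the units of the state.
- bot.read_state(): the state, without advancing time (a new reading comes with each control period).
- bot.camera(name): name is "scene" or "top"; returns the picture (400x640x3 uint8, blue, green, red); there is no depth.
- bot.camera_model(name): a dict with "fx", "fy", "cx", "cy" (pixels), "R" (3x3) and "t" (3): a world point X has camera coordinates R X + t. Camera axes: x right, y down, z forward; pixel columns grow to the right and rows downward; lengths in m; the calibration is good to about 2 mm. A picture is of the moment at which its call begins. camera_model takes no time and is no camera call.
- bot.close_job(): hands the job in, once; it reports no verdict.
The state is a dict: "clock": time; "joints": joint angles; "qd": joint speeds; "effort": joint torques, N m; "ee_pos": TCP position; "tool_rot": TCP orientation; "ft_force": force on the tool from outside, world axes, zero at the start; "torque": the same for the moment, N m; "finger_gap": finger opening in m.
Only numpy, scipy, OpenCV 4.12 (cv2) and the standard library are available. Lean on these libraries where they do the work, as an engineer would, in place of code of your own. Each camera call takes 0.05 s, during which the arm holds its last target. There are 200 camera calls.

## Task

Lift the lid of the kiln's control box until its struts hold it open, and leave it open. Pry every worn module (red cap) out of its bay with the orange ejector levers and put it in the blue returns tray; then fit every spare module (green cap) from the wooden caddy into a bay, any free one, and lock it fully home by swinging both of that bay's levers inward until they stand upright. Leave the pottery, jars and paint tin on the table where they are.

Things in the scene. Friction and masses are not known exactly. Their poses are not given: they have to be found in the camera images.
- bay: kiln control box, fixed: grey, 244 (x) by 210 mm (y), walls 45 mm high, green domed lid. Origin: centre of its underside; x points away from the robot, y to the left, yaw within 0.15. Three bays side by side, each lying along x, at box y = +60 (bay 1), 0 (bay 2), -60 mm (bay 3), each with an orange ejector lever at either end
- seat2 (a point): middle bay: where the centre of the underside of a fully seated module lies, box (0, 0, 14 mm); so a seated module's centre is at box z = 55 mm; unlocked, springs raise it 5 mm, wide-open levers about 9 mm in all. Guides, alike in all bays, hold it loosely (2 mm clearance each side, 3 mm each end, flared mouth at z = 52 mm); only the levers hold it down
- lid (a joint): lid hinge, along box y at box x = +122, z = 50 mm. 0 shut, 1.8 rad fully open (leaning back past upright). Gas-strut action, strongly damped: below about 0.85 rad it sinks shut, beyond that the struts slowly raise it to the end and hold it; 2 to 4 N at the handle
- lid_handle (a point): middle of the lid's front handle: round steel bar 10 mm thick, 110 mm long, parallel to box y, 42 mm in front of the lid's front face, 80 mm above the table when shut; relative to the hinge, 292 mm towards the robot and 30 mm up when shut. Can be pinched from above; it turns in the grip
- lever1_near (a joint): near lever of bay 1 (left), hinged about box y at box x = -69, z = 45 mm. 0 = swung inward, upright, locked: its claw holds the module's tab down. 0.85 = fully outward: its foot pries the tab up, the bay's mouth is clear. Stays where left; 3 to 5 N at its tip. Thumb pad 11 mm along the swing, 18 wide (y), 12 tall, centre 46 mm above the hinge, 5 mm outward when locked; bar below it 8 by 14 mm
- lever1_far (a joint): far lever of bay 1 (left), hinged about box y at box x = +69, z = 45 mm. 0 = swung inward, upright, locked: its claw holds the module's tab down. 0.85 = fully outward: its foot pries the tab up, the bay's mouth is clear. Stays where left; 3 to 5 N at its tip. Thumb pad 11 mm along the swing, 18 wide (y), 12 tall, centre 46 mm above the hinge, 5 mm outward when locked; bar below it 8 by 14 mm
- lever2_near (a joint): near lever of bay 2 (middle), hinged about box y at box x = -69, z = 45 mm. 0 = swung inward, upright, locked: its claw holds the module's tab down. 0.85 = fully outward: its foot pries the tab up, the bay's mouth is clear. Stays where left; 3 to 5 N at its tip. Thumb pad 11 mm along the swing, 18 wide (y), 12 tall, centre 46 mm above the hinge, 5 mm outward when locked; bar below it 8 by 14 mm
- lever2_far (a joint): far lever of bay 2 (middle), hinged about box y at box x = +69, z = 45 mm. 0 = swung inward, upright, locked: its claw holds the module's tab down. 0.85 = fully outward: its foot pries the tab up, the bay's mouth is clear. Stays where left; 3 to 5 N at its tip. Thumb pad 11 mm along the swing, 18 wide (y), 12 tall, centre 46 mm above the hinge, 5 mm outward when locked; bar below it 8 by 14 mm
- lever3_near (a joint): near lever of bay 3 (right), hinged about box y at box x = -69, z = 45 mm. 0 = swung inward, upright, locked: its claw holds the module's tab down. 0.85 = fully outward: its foot pries the tab up, the bay's mouth is clear. Stays where left; 3 to 5 N at its tip. Thumb pad 11 mm along the swing, 18 wide (y), 12 tall, centre 46 mm above the hinge, 5 mm outward when locked; bar below it 8 by 14 mm
- lever3_far (a joint): far lever of bay 3 (right), hinged about box y at box x = +69, z = 45 mm. 0 = swung inward, upright, locked: its claw holds the module's tab down. 0.85 = fully outward: its foot pries the tab up, the bay's mouth is clear. Stays where left; 3 to 5 N at its tip. Thumb pad 11 mm along the swing, 18 wide (y), 12 tall, centre 46 mm above the hinge, 5 mm outward when locked; bar below it 8 by 14 mm
- worn1_mid (a point): WORN (black housing, red cap) relay module, 84 mm long (x; 116 over its tabs), 22 thick (y), 82 tall, 0.28 kg, ends alike. Top 22 mm: grip cap 50 long, 18 thick, pinched across the thickness. A steel tab 12 wide, 34 to 41 mm up, sticks out 16 mm at each end. Site at its centre, 41 mm above its underside. Starts locked in a bay. Not always present
- worn2_mid (a point): WORN (black housing, red cap) relay module, 84 mm long (x; 116 over its tabs), 22 thick (y), 82 tall, 0.28 kg, ends alike. Top 22 mm: grip cap 50 long, 18 thick, pinched across the thickness. A steel tab 12 wide, 34 to 41 mm up, sticks out 16 mm at each end. Site at its centre, 41 mm above its underside. Starts locked in a bay. Not always present
- worn3_mid (a point): WORN (black housing, red cap) relay module, 84 mm long (x; 116 over its tabs), 22 thick (y), 82 tall, 0.28 kg, ends alike. Top 22 mm: grip cap 50 long, 18 thick, pinched across the thickness. A steel tab 12 wide, 34 to 41 mm up, sticks out 16 mm at each end. Site at its centre, 41 mm above its underside. Starts locked in a bay. Not always present
- spare1_mid (a point): SPARE (white housing, green cap) relay module, 84 mm long (x; 116 over its tabs), 22 thick (y), 82 tall, 0.28 kg, ends alike. Top 22 mm: grip cap 50 long, 18 thick, pinched across the thickness. A steel tab 12 wide, 34 to 41 mm up, sticks out 16 mm at each end. Site at its centre, 41 mm above its underside. Starts upright in the wooden caddy. Not always present
- spare2_mid (a point): SPARE (white housing, green cap) relay module, 84 mm long (x; 116 over its tabs), 22 thick (y), 82 tall, 0.28 kg, ends alike. Top 22 mm: grip cap 50 long, 18 thick, pinched across the thickness. A steel tab 12 wide, 34 to 41 mm up, sticks out 16 mm at each end. Site at its centre, 41 mm above its underside. Starts upright in the wooden caddy. Not always present
- spare3_mid (a point): SPARE (white housing, green cap) relay module, 84 mm long (x; 116 over its tabs), 22 thick (y), 82 tall, 0.28 kg, ends alike. Top 22 mm: grip cap 50 long, 18 thick, pinched across the thickness. A steel tab 12 wide, 34 to 41 mm up, sticks out 16 mm at each end. Site at its centre, 41 mm above its underside. Starts upright in the wooden caddy. Not always present
- caddy: loose wooden caddy at the robot's right, 108 (x) by 190 mm (y), 33 mm high, 0.9 kg, origin at the centre of its underside; three pockets side by side 63 mm apart along its y, their floor 8 mm up, in which spares stand upright, length along its x, with 3 mm of play each side
- tray_floor (a point): centre of the inner floor of the blue returns tray, a loose open tray 190 by 190 mm outside, 45 mm high, walls and floor 5 mm, 0.6 kg; axes along its sides, z up, 5 mm above the table
- bowl: bystander: white bowl, to be left where it is
- plate: bystander: small white plate, to be left where it is
- glaze_jar: bystander: green glaze jar, to be left where it is
- tin: bystander: flat yellow paint tin, to be left where it is
- cup: bystander: blue cup, to be left where it is
- colour_jar: bystander: amber colour jar, to be left where it is
Mind the look-alikes: they are no part of the job. Leave any pink look-alike of the part that bears spare2_mid alone.

How it is judged:
On the way, in this order (a step that is already met when the one before it is completed fails the run):
1. the lid is up past its balance point and held by its struts (value of joint lid above 1.2 rad and contact force between lid and the fingers below 0.3 N), for 0.3 s.
2. every worn module is in the returns tray (x of worn1_mid in the frame of tray_floor between -0.092 and 0.092 m and y of worn1_mid in the frame of tray_floor between -0.092 and 0.092 m and z of worn1_mid in the frame of tray_floor between 0 and 0.06 m and x of worn2_mid in the frame of tray_floor between -0.092 and 0.092 m and y of worn2_mid in the frame of tray_floor between -0.092 and 0.092 m and z of worn2_mid in the frame of tray_floor between 0 and 0.06 m and x of worn3_mid in the frame of tray_floor between -0.092 and 0.092 m and y of worn3_mid in the frame of tray_floor between -0.092 and 0.092 m and z of worn3_mid in the frame of tray_floor between 0 and 0.06 m), for 0.2 s.
At the end, for the whole second after the job is handed in: Lid open beyond 1.2 rad; worn modules at rest in the upright tray (centre within 92 mm of its middle along each side, under 60 mm above its floor); spares upright in bays, centre within 6 mm of the middle, at most 3.5 mm above fully seated, both levers of that bay within 0.1 rad of upright (all of step 2 and value of joint lid above 1.2 rad and ((x of spare1_mid in the frame of bay between -0.007 and 0.007 m and y of spare1_mid in the frame of bay between 0.054 and 0.066 m and z of spare1_mid in the frame of bay between 0.05 and 0.0585 m and angle between spare1_mid's own z axis and vertical below 0.08 rad and value of joint each of lever1_near, lever1_far below 0.1 rad) or (x of spare1_mid in the frame of bay between -0.007 and 0.007 m and y of spare1_mid in the frame of bay between -0.006 and 0.006 m and z of spare1_mid in the frame of bay between 0.05 and 0.0585 m and angle between spare1_mid's own z axis and vertical below 0.08 rad and value of joint each of lever2_near, lever2_far below 0.1 rad) or (x of spare1_mid in the frame of bay between -0.007 and 0.007 m and y of spare1_mid in the frame of bay between -0.066 and -0.054 m and z of spare1_mid in the frame of bay between 0.05 and 0.0585 m and angle between spare1_mid's own z axis and vertical below 0.08 rad and value of joint each of lever3_near, lever3_far below 0.1 rad)) and ((x of spare2_mid in the frame of bay between -0.007 and 0.007 m and y of spare2_mid in the frame of bay between 0.054 and 0.066 m and z of spare2_mid in the frame of bay between 0.05 and 0.0585 m and angle between spare2_mid's own z axis and vertical below 0.08 rad and value of joint each of lever1_near, lever1_far below 0.1 rad) or (x of spare2_mid in the frame of bay between -0.007 and 0.007 m and y of spare2_mid in the frame of bay between -0.006 and 0.006 m and z of spare2_mid in the frame of bay between 0.05 and 0.0585 m and angle between spare2_mid's own z axis and vertical below 0.08 rad and value of joint each of lever2_near, lever2_far below 0.1 rad) or (x of spare2_mid in the frame of bay between -0.007 and 0.007 m and y of spare2_mid in the frame of bay between -0.066 and -0.054 m and z of spare2_mid in the frame of bay between 0.05 and 0.0585 m and angle between spare2_mid's own z axis and vertical below 0.08 rad and value of joint each of lever3_near, lever3_far below 0.1 rad)) and ((x of spare3_mid in the frame of bay between -0.007 and 0.007 m and y of spare3_mid in the frame of bay between 0.054 and 0.066 m and z of spare3_mid in the frame of bay between 0.05 and 0.0585 m and angle between spare3_mid's own z axis and vertical below 0.08 rad and value of joint each of lever1_near, lever1_far below 0.1 rad) or (x of spare3_mid in the frame of bay between -0.007 and 0.007 m and y of spare3_mid in the frame of bay between -0.006 and 0.006 m and z of spare3_mid in the frame of bay between 0.05 and 0.0585 m and angle between spare3_mid's own z axis and vertical below 0.08 rad and value of joint each of lever2_near, lever2_far below 0.1 rad) or (x of spare3_mid in the frame of bay between -0.007 and 0.007 m and y of spare3_mid in the frame of bay between -0.066 and -0.054 m and z of spare3_mid in the frame of bay between 0.05 and 0.0585 m and angle between spare3_mid's own z axis and vertical below 0.08 rad and value of joint each of lever3_near, lever3_far below 0.1 rad)) and angle between tray_floor's own z axis and vertical below 0.1 rad); the robot touches nothing.
It fails at once if a bystander (pottery, jar, tin) is moved more than 40 mm (distance of any of bowl, plate, glaze_jar, tin, cup, colour_jar from where it was at the start of the episode above 0.04 m).
Of worn1, worn2, worn3 only 2 to 3 are there at a start; the rules pass over those that are not, and their reading is None.
Of spare1, spare2, spare3 only 1 to 2 are there at a start; the rules pass over those that are not, and their reading is None.
At some moment in a run one of caddy, tray may be knocked a few centimetres aside while the robot is not near it.
It also fails if it takes over 210 s, if anything falls off the work surface, if the arm or the gripper's body presses on something with over 40 N, if the wrist force passes 120 N, or if a joint passes its speed limit or range.

## Working session

There is one attempt and no reset: what is moved stays moved. The work goes in short steps, Python scripts to look and compute and a tool call to move; the robot and the scene stay as the last step left them, time stands still between calls to the robot, and variables do not carry over. Pictures are saved under pics/ and viewed, about 12 in all and at most 16, crops included, and the job is handed in when it is done.

Besides the shell and the picture viewer there is one more tool, called after ">>>" by a JSON object that holds its "method" and its "body". move_arm: Moves the arm, as the interface text tells. Its arguments: {"type":"object","properties":{"deltas":{"type":"array"},"newtons":{"type":"number"}},"required":["deltas"]}

```bash
ls; mkdir -p pics
cat > h.py <<'E'
import numpy as np, cv2
from plant import bot
def snap(cam,name,crop=None,k=1):
    im=bot.camera(cam)
    if crop: x0,y0,x1,y1=crop; im=im[y0:y1,x0:x1]
    if k!=1: im=cv2.resize(im,None,fx=k,fy=k,interpolation=cv2.INTER_CUBIC)
    cv2.imwrite(f'pics/{name}.png',im)
def p2w(cam,u,v,z):
    m=bot.camera_model(cam);R=np.array(m['R']);t=np.array(m['t'])
    d=R.T@np.array([(u-m['cx'])/m['fx'],(v-m['cy'])/m['fy'],1]);c=-R.T@t
    return c+d*(z-c[2])/d[2]
def w2p(cam,X):
    m=bot.camera_model(cam);q=np.array(m['R'])@np.array(X)+np.array(m['t'])
    return np.array([m['fx']*q[0]/q[2]+m['cx'],m['fy']*q[1]/q[2]+m['cy']])
E
python3 - <<'E'
from h import *
snap('top','a1',k=1.25);snap('scene','a2',k=1.25)
s=bot.read_state();print(s)
for c in('top','scene'):
    m=bot.camera_model(c);print(c,m['fx'],-np.array(m['R']).T@np.array(m['t']))
print(bot.tcp_to_grasp)
E
```

```text
pics
{'clock': 0.1, 'joints': array([ 1.04990874e+00,  1.58983428e-01,  1.59810303e+00, -1.73794073e-06,
        1.38620289e+00, -2.10120448e-01]), 'qd': array([-0.00072612,  0.00056988, -0.00426654,  0.00120224, -0.00145018,
        0.00128153]), 'effort': array([ 2.97473252e-04, -3.86501062e+01, -3.22960353e+01,  7.04570278e-02,
        3.39525053e-02, -5.16159105e-05]), 'ee_pos': array([0.17557219, 0.54694415, 0.21372048]), 'tool_rot': array([-3.02418684e-04,  1.54758845e-01,  9.87951912e-01, -7.92613887e-04]), 'ft_force': array([ 0.63806228, -0.22972037,  0.94662405]), 'torque': array([-0.01450988, -0.05956351,  0.00623437]), 'finger_gap': 0.09161689294562014}
top 369.42817233237156 [ 0.25628813 -0.04360141  1.08424412]
scene 417.49577683565275 [ 1.05953622 -0.77214035  1.14518683]
0.0187
```

View pics/a1.png

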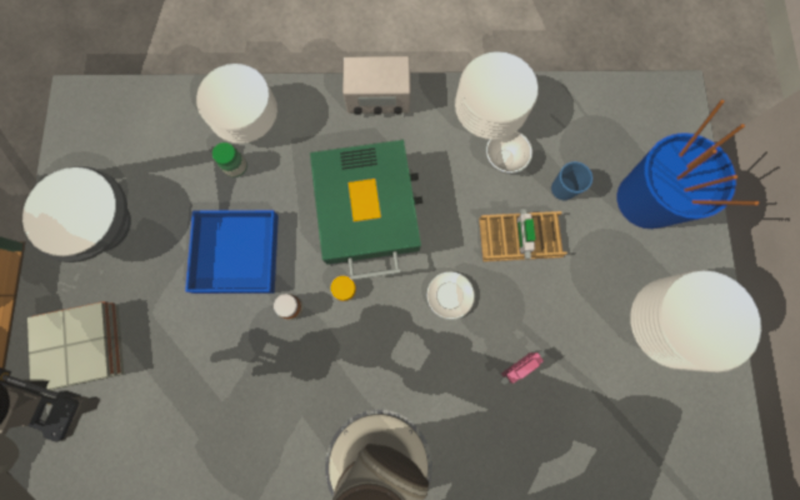

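View pics/a2.png

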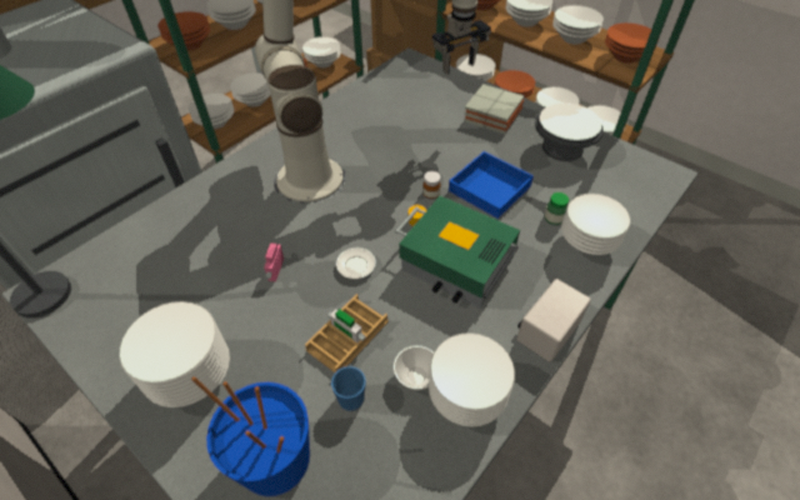

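Top view (800 px wide): the box is at (365,200) with its handle from (348,275) to (399,269). The tray is at (232,251) and the caddy at (522,235), holding one spare in the middle pocket at (530,232). The pink look-alike lies at (524,367) and won't be touched. I'll enlarge the work area next.

Run:
```python
from h import *
a=bot.camera('top')
c1=cv2.resize(a[90:250,140:460],None,fx=2.5,fy=2.5,interpolation=cv2.INTER_CUBIC)
cv2.imwrite('pics/b1.png',c1)
for n,p,z in [('hL',(348,275),.08),('hR',(399,269),.08),('cadFL',(481,213),.033),('cadFR',(562,211),.033),('cadNL',(484,259),.033),('cadNR',(566,256),.033),('spare cap',(530,232),.09),('tray FL',(192,211),.045),('tFR',(276,211),.045),('tNL',(187,291),.045),('tNR',(273,293),.045),('tin',(343,288),.03),('wjar',(286,306),.05),('plate',(450,295),.02),('bowl',(509,153),.05),('cup',(571,181),.08),('gjar',(226,154),.08)]:
    print(n,p2w('top',p[0]/1.25,p[1]/1.25,z).round(3))
```

```text
hL [0.406 0.061 0.08 ]
hR [ 0.419 -0.051  0.08 ]
cadFL [ 0.558 -0.247  0.033]
cadFR [ 0.562 -0.439  0.033]
cadNL [ 0.448 -0.249  0.033]
cadNR [ 0.453 -0.439  0.033]
spare cap [ 0.497 -0.343  0.09 ]
tray FL [0.566 0.431 0.045]
tFR [0.564 0.234 0.045]
tNL [0.379 0.426 0.045]
tNR [0.372 0.233 0.045]
tin [0.384 0.077 0.03 ]
wjar [0.342 0.201 0.05 ]
plate [ 0.367 -0.169  0.02 ]
bowl [ 0.702 -0.318  0.05 ]
cup [ 0.619 -0.448  0.08 ]
gjar [0.692 0.347 0.08 ]
```

View pics/b1.png

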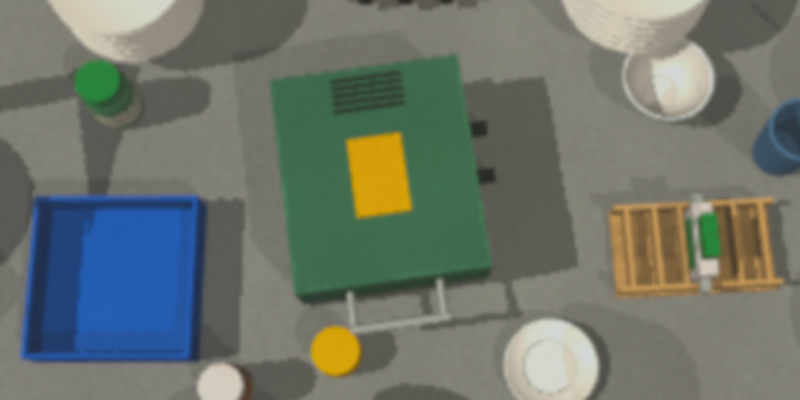

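>>> {"method": "move_arm", "body": {"deltas": [[172,0.234,-0.545,0.02,-1.14],[172,0.234,-0.545,0.02,-1.14],[172,0.234,-0.545,0.02,-1.14],[172,0.234,-0.545,0.02,-1.14],[172,0.234,-0.545,0.02,-1.14],[172,0.234,-0.545,0.02,-1.14],[172,0.234,-0.545,0.02,-1.14],[172,0.234,-0.545,0.02,-1.14]]}}

```text
clock: 1.15
ee_pos: [0.3733, 0.0863, 0.2316]
tool_rot: [0.0, 0.664, 0.748, 0.0]
ft_force: [0.6, 0.6, -0.2]
finger_gap: 0.0296
```

>>> {"method": "move_arm", "body": {"deltas": [[172,0,0,0,0],[172,0,0,0,0]]}}

```text
clock: 1.4
ee_pos: [0.3727, 0.0886, 0.2312]
tool_rot: [-0.001, 0.664, 0.748, -0.0]
ft_force: [0.2, 0.0, -1.0]
finger_gap: 0.03
```

>>> {"method": "move_arm", "body": {"deltas": [[172,0.037,-0.087,-0.09,0],[172,0.037,-0.087,-0.1,0],[172,0.037,-0.087,-0.1,0],[172,0.037,-0.087,-0.1,0]]}}

```text
clock: 1.9
ee_pos: [0.4097, 0.0027, 0.1314]
tool_rot: [-0.001, 0.663, 0.749, -0.0]
ft_force: [-0.5, -0.0, 0.4]
finger_gap: 0.0299
```

Run:
```python
from h import *
a=bot.camera('scene');b=bot.camera('top')
A=cv2.resize(a[130:250,300:460],None,fx=3.75,fy=3.75,interpolation=cv2.INTER_CUBIC)
cv2.imwrite('pics/c1.png',A)
p=bot.read_state()['ee_pos'];print(p,w2p('scene',p),w2p('top',p),w2p('scene',(0.41,.002,.08)))
```

```text
[0.41073495 0.00254369 0.13288677] [324.40473301 165.81333863] [298.65854046 215.12067128] [324.09319867 176.46466342]
```

View pics/c1.png

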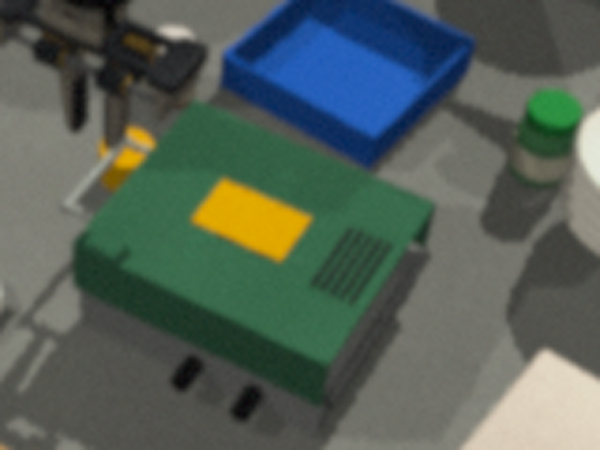

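>>> {"method": "move_arm", "body": {"deltas": [[172,0.001,0,-0.04,0],[172,0.001,0,-0.07,0],[172,0.001,0,-0.072,0],[172,0.001,0,-0.072,0],[255,0.001,0,-0.072,0],[255,0.001,0,-0.072,0],[255,0.001,0,-0.072,0],[255,0.001,0,-0.072,0]], "newtons": 15}}

```text
clock: 3.0
ee_pos: [0.4101, 0.0009, 0.0598]
tool_rot: [-0.001, 0.663, 0.748, -0.001]
ft_force: [-4.8, -1.2, 5.0]
finger_gap: 0.0094
```

>>> {"method": "move_arm", "body": {"deltas": [[255,0.0045,0.0005,0.029,0],[255,0.0118,0.0014,0.057,0],[255,0.022,0.0026,0.085,0],[255,0.0345,0.004,0.111,0],[255,0.05,0.006,0.136,0],[255,0.0675,0.008,0.16,0],[255,0.0875,0.0105,0.181,0],[255,0.109,0.013,0.2,0]]}}

```text
clock: 4.0
ee_pos: [0.5166, 0.0153, 0.262]
tool_rot: [-0.004, 0.663, 0.748, -0.003]
ft_force: [-14.9, 3.8, 14.3]
finger_gap: 0.0093
```

>>> {"method": "move_arm", "body": {"deltas": [[255,0.02,0.003,0.02,0],[255,0.045,0.006,0.036,0],[255,0.072,0.009,0.048,0],[255,0.072,0.009,0.048,0]]}}

```text
clock: 4.5
ee_pos: [0.5935, 0.0254, 0.3083]
tool_rot: [-0.001, 0.663, 0.749, 0.002]
ft_force: [-0.3, 5.1, 1.1]
finger_gap: 0.0089
```

>>> {"method": "move_arm", "body": {"deltas": [[150,0,0,0,0],[150,0,0,0,0],[150,0,0,0.04,0],[150,0,0,0.09,0],[150,-0.06,0,0.09,0],[150,-0.12,0,0.09,0],[150,-0.18,0,0.06,0],[150,-0.24,0.0,0.04,0]]}}

```text
clock: 5.5
ee_pos: [0.3549, 0.0231, 0.3482]
tool_rot: [0.0, 0.664, 0.748, -0.0]
ft_force: [-1.1, -0.9, 1.1]
finger_gap: 0.038
```

>>> {"method": "move_arm", "body": {"deltas": [[255,-0.02,0.06,0,0.187],[255,-0.04,0.12,0,0.374],[255,-0.05,0.18,0,0.56],[255,-0.05,0.24,0,0.74],[255,-0.05,0.26,0,0.92],[255,-0.05,0.26,0,1.11],[255,-0.05,0.26,0,1.3],[255,-0.05,0.26,0,1.57]]}}

```text
clock: 6.5
ee_pos: [0.3069, 0.2829, 0.3491]
tool_rot: [0.0, -0.019, 1.0, -0.0]
ft_force: [0.4, -0.5, 0.1]
finger_gap: 0.0007
```

Run:
```python
from h import *
b=bot.camera('top');a=bot.camera('scene')
cv2.imwrite('pics/d1.png',np.vstack([cv2.resize(b[90:230,230:370],(600,600),interpolation=cv2.INTER_CUBIC)]))
cv2.imwrite('pics/d2.png',cv2.resize(a[100:260,290:490],(750,600),interpolation=cv2.INTER_CUBIC))
```

```text
(no output)
```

View pics/d1.png

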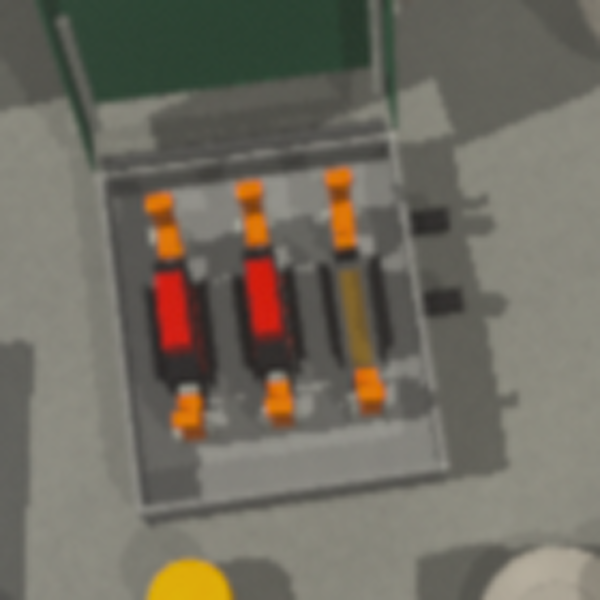

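View pics/d2.png

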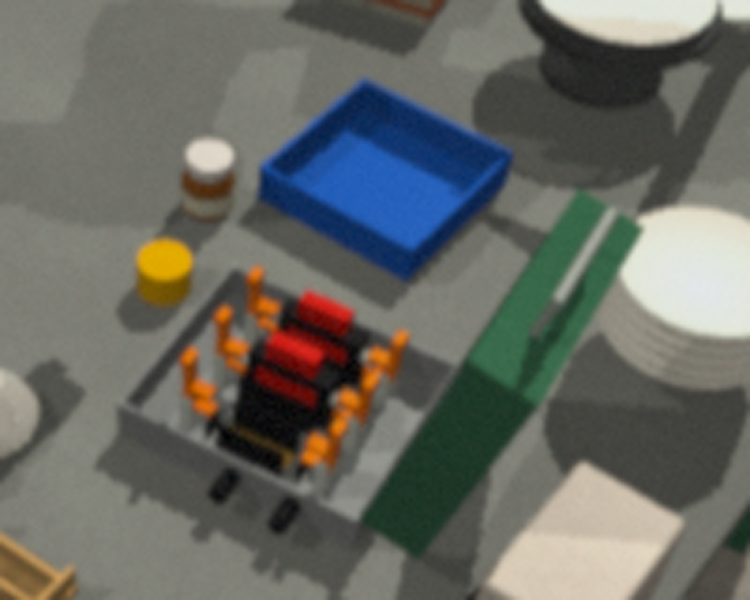

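```bash
cat >> h.py <<'E'
BX,BY,YAW=0.580,0.022,0.125
def box(x,y,z,p=None):
    X,Y,W=p or (BX,BY,YAW); c,s=np.cos(W),np.sin(W)
    return np.array([X+c*x-s*y,Y+s*x+c*y,z])
E
python3 - <<'E'
from h import *
for p in [(172,310),(264,297)]: print(p2w('top',p[0]*140/600+230,p[1]*140/600+90,.096))
b=bot.camera('top');a=bot.camera('scene')
P=(0.580,0.022,0.125)
out=[]
for cam,im,(x0,y0,x1,y1) in [('top',b,(225,90,375,230)),('scene',a,(310,155,430,267))]:
    k=4;im=cv2.resize(im[y0:y1,x0:x1],None,fx=k,fy=k,interpolation=cv2.INTER_CUBIC) if cam=='top' else cv2.resize(im[y0:y1,x0:x1],(600,560),interpolation=cv2.INTER_CUBIC)
    kk=im.shape[1]/(x1-x0)
    def d(q,c):
        u=(w2p(cam,box(*q,P))-[x0,y0]+.5)*kk; cv2.circle(im,tuple(int(v) for v in u),2,c,-1)
    for sx in(-1,1):
        for sy in(-1,1): d((122*sx/1e3,105*sy/1e3,.045),(0,255,255))
    for y in(.06,0,-.06):
        for s in(-1,1): d((s*.074,y,.097),(255,255,0)); d((s*.069,y,.045),(255,0,255))
        if y>=0:
            for sx in(-1,1):
                for sy in (-1,1): d((.025*sx,y+.009*sy,.096),(255,255,255))
    out.append(im)
cv2.imwrite('pics/e1.png',out[0]);cv2.imwrite('pics/e2.png',out[1])
E
```

```text
[0.56648085 0.08408252 0.096     ]
[0.57479027 0.02424458 0.096     ]
```

View pics/e1.png

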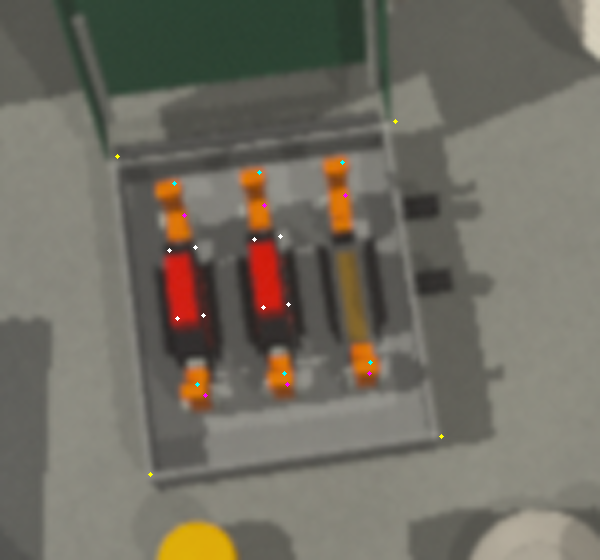

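View pics/e2.png

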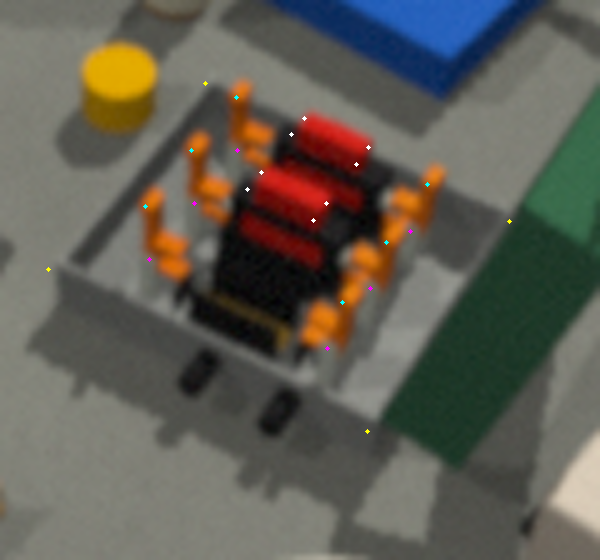

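```bash
sed -i 's/^BX,BY.*/BX,BY,YAW=0.577,0.025,0.14/' h.py
python3 - <<'E'
from h import *
for y in(.06,0):
  for x in(-.048,-.1,.048,.1,0): print(y,x,box(x,y,0).round(4))
s=bot.read_state();print(s['ee_pos'],s['tool_rot'],s['clock'])
E
```

```text
0.06 -0.048 [0.5211 0.0777 0.    ]
0.06 -0.1 [0.4696 0.0705 0.    ]
0.06 0.048 [0.6162 0.0911 0.    ]
0.06 0.1 [0.6676 0.0984 0.    ]
0.06 0 [0.5686 0.0844 0.    ]
0 -0.048 [0.5295 0.0183 0.    ]
0 -0.1 [0.478 0.011 0.   ]
0 0.048 [0.6245 0.0317 0.    ]
0 0.1 [0.676 0.039 0.   ]
0 0 [0.577 0.025 0.   ]
[0.30697879 0.28296244 0.34919204] [ 1.06953429e-04 -1.38366410e-02  9.99904259e-01 -9.26031747e-05] 6.7
```

>>> {"method": "move_arm", "body": {"deltas": [[255,0.04,-0.04,-0.03,0.11],[255,0.08,-0.08,-0.06,0.11],[255,0.12,-0.12,-0.09,0.11],[255,0.16,-0.155,-0.12,0.11],[255,0.2,-0.19,-0.16,0.11],[255,0.214,-0.205,-0.2,0.11],[255,0.214,-0.205,-0.219,0.11],[255,0.214,-0.205,-0.219,0.11]]}}

```text
clock: 7.7
ee_pos: [0.5196, 0.0779, 0.1283]
tool_rot: [-0.002, -0.069, 0.998, 0.0]
ft_force: [-0.2, 0.8, 0.6]
finger_gap: 0.0004
```

Run:
```python
from h import *
snap('scene','f1',(310,120,430,240),5)
print(bot.read_state()['ee_pos'])
```

```text
[0.52067784 0.07813499 0.13001686]
```

View pics/f1.png

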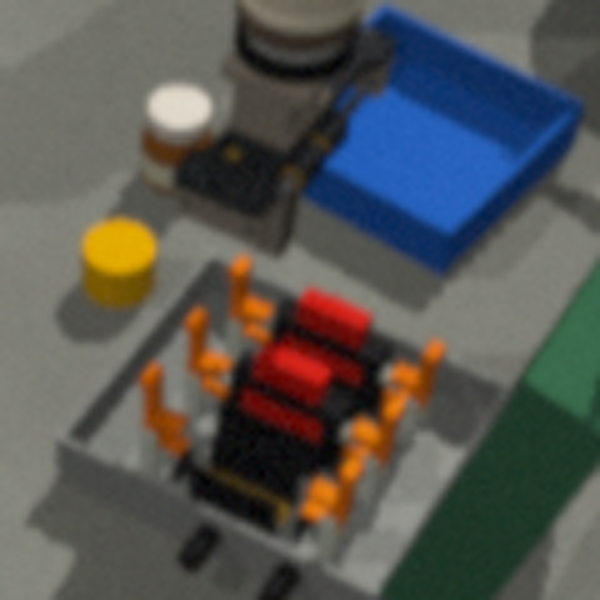

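Run:
```python
from h import *
p=bot.read_state()['ee_pos']
for z in(0,.019,.088): print((w2p('scene',p+[0,0,z])-[310,120])*5)
snap('scene','f2',(310,120,430,240),5)
print((w2p('scene',box(-.074,.06,.097))-[310,120])*5)
```

```text
[267.12561794 246.1878234 ]
[269.21855115 226.38378761]
[277.19321276 150.92486573]
[230.91704448 265.8075155 ]
```

View pics/f2.png

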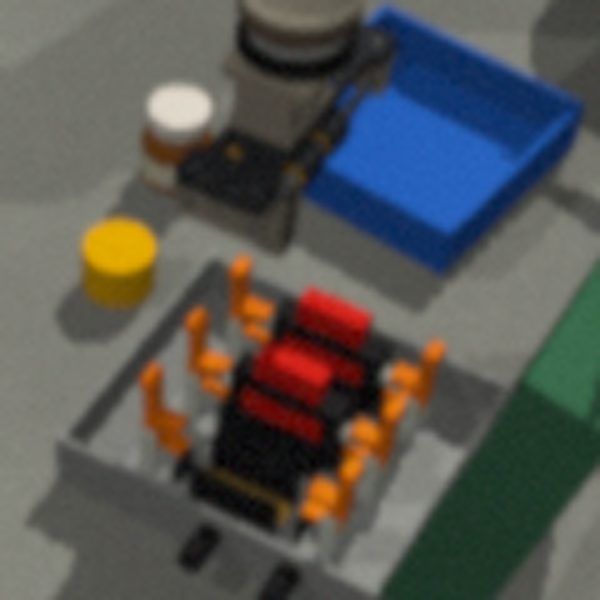

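>>> {"method": "move_arm", "body": {"deltas": [[255,0.002,0,-0.02,0],[255,0.002,0,-0.033,0],[255,0.002,0,-0.04,0],[255,0.002,0,-0.045,0],[255,0.002,0,-0.045,0]]}}

```text
clock: 8.43
ee_pos: [0.523, 0.0783, 0.0852]
tool_rot: [-0.0, -0.071, 0.997, -0.0]
ft_force: [0.4, 0.3, 0.1]
finger_gap: 0.0001
```

>>> {"method": "move_arm", "body": {"deltas": [[255,-0.008,-0.001,-0.003,0],[255,-0.018,-0.0025,-0.005,0],[255,-0.028,-0.004,-0.008,0],[255,-0.038,-0.0055,-0.011,0],[255,-0.048,-0.007,-0.014,0],[255,-0.055,-0.008,-0.015,0],[255,-0.057,-0.008,-0.016,0],[255,-0.057,-0.008,-0.016,0]]}}

```text
clock: 9.43
ee_pos: [0.476, 0.0703, 0.0747]
tool_rot: [0.012, -0.07, 0.997, -0.0]
ft_force: [20.7, 5.3, 5.1]
finger_gap: 0.0005
```

>>> {"method": "move_arm", "body": {"deltas": [[255,0.012,0.001,0.01,0],[255,0.014,0.002,0.06,0],[255,0.07,0.01,0.066,0],[255,0.13,0.018,0.066,0],[255,0.152,0.0214,0.066,0],[255,0.152,0.0214,0.035,0],[255,0.152,0.0214,0.025,0],[255,0.152,0.0214,0.025,0]]}}

```text
clock: 10.42
ee_pos: [0.6163, 0.0915, 0.093]
tool_rot: [-0.002, -0.071, 0.997, 0.0]
ft_force: [-1.2, -0.0, 0.3]
finger_gap: 0.0006
```

>>> {"method": "move_arm", "body": {"deltas": [[255,0,0,-0.008,0],[255,0.008,0.001,-0.011,0],[255,0.018,0.0025,-0.013,0],[255,0.028,0.004,-0.016,0],[255,0.038,0.0055,-0.019,0],[255,0.048,0.007,-0.022,0],[255,0.055,0.008,-0.024,0],[255,0.055,0.008,-0.024,0]]}}

```text
clock: 11.42
ee_pos: [0.6627, 0.0984, 0.0703]
tool_rot: [-0.015, -0.072, 0.997, -0.001]
ft_force: [-43.1, -7.8, 32.9]
finger_gap: 0.0007
```

>>> {"method": "move_arm", "body": {"deltas": [[255,-0.012,-0.002,0.005,0],[255,-0.015,-0.002,0.062,0],[255,-0.06,-0.04,0.065,0],[255,-0.11,-0.07,0.065,0],[255,-0.142,-0.081,0.065,0],[255,-0.142,-0.081,0.04,0],[255,-0.142,-0.081,0.022,0],[255,-0.142,-0.081,0.022,0]]}}

```text
clock: 12.42
ee_pos: [0.5304, 0.019, 0.0905]
tool_rot: [-0.001, -0.071, 0.997, 0.0]
ft_force: [-0.5, -0.4, 0.4]
finger_gap: 0.0007
```

>>> {"method": "move_arm", "body": {"deltas": [[255,0,0,-0.008,0],[255,-0.008,-0.001,-0.011,0],[255,-0.018,-0.0025,-0.013,0],[255,-0.028,-0.004,-0.016,0],[255,-0.038,-0.0055,-0.019,0],[255,-0.045,-0.0065,-0.021,0],[255,-0.052,-0.0075,-0.021,0],[255,-0.052,-0.0075,-0.021,0]]}}

```text
clock: 13.42
ee_pos: [0.4848, 0.0107, 0.0748]
tool_rot: [0.008, -0.07, 0.998, -0.001]
ft_force: [11.9, 3.2, 3.1]
finger_gap: 0.0011
```

>>> {"method": "move_arm", "body": {"deltas": [[255,0.012,0.001,0.01,0],[255,0.014,0.002,0.058,0],[255,0.07,0.01,0.064,0],[255,0.13,0.018,0.064,0],[255,0.1475,0.021,0.064,0],[255,0.1475,0.021,0.035,0],[255,0.1475,0.021,0.022,0],[255,0.1475,0.021,0.016,0]]}}

```text
clock: 14.42
ee_pos: [0.6252, 0.0321, 0.0862]
tool_rot: [-0.001, -0.071, 0.997, 0.0]
ft_force: [-0.4, 0.5, 0.5]
finger_gap: 0.0005
```

>>> {"method": "move_arm", "body": {"deltas": [[255,0,0,0,0],[255,0.008,0.001,-0.003,0],[255,0.018,0.0025,-0.005,0],[255,0.028,0.004,-0.008,0],[255,0.038,0.0055,-0.011,0],[255,0.044,0.007,-0.014,0],[255,0.049,0.007,-0.015,0],[255,0.049,0.007,-0.015,0]]}}

```text
clock: 15.42
ee_pos: [0.6699, 0.0388, 0.0713]
tool_rot: [-0.008, -0.071, 0.997, 0.0]
ft_force: [-23.7, -3.3, 15.7]
finger_gap: 0.0009
```

>>> {"method": "move_arm", "body": {"deltas": [[255,-0.012,-0.002,0.005,0],[255,-0.015,-0.002,0.065,0],[130,-0.06,0.02,0.085,0],[130,-0.107,0.0455,0.085,0],[130,-0.107,0.0455,0.085,0],[130,-0.107,0.0455,0.05,0],[130,-0.107,0.0455,0.02,0],[130,-0.107,0.0455,0.015,0]], "newtons": 35}}

```text
clock: 16.42
ee_pos: [0.5681, 0.0845, 0.0849]
tool_rot: [-0.002, -0.071, 0.998, 0.0]
ft_force: [0.1, -0.4, 0.2]
finger_gap: 0.045
```

>>> {"method": "move_arm", "body": {"deltas": [[255,0,0,0,0],[255,0,0,0,0],[255,0,0,0,0],[255,0,0,0,0],[255,0,0,0.01,0],[255,0,0,0.03,0]]}}

```text
clock: 17.18
ee_pos: [0.5668, 0.0849, 0.1161]
tool_rot: [-0.002, -0.071, 0.997, 0.0]
ft_force: [0.2, -0.8, -3.2]
finger_gap: 0.0175
```

>>> {"method": "move_arm", "body": {"deltas": [[255,0,0,0.05,0],[255,0,0,0.09,0],[255,-0.02,0.058,0.09,0],[255,-0.045,0.115,0.09,0],[255,-0.065,0.172,0.09,0],[255,-0.085,0.23,0.09,0],[255,-0.0986,0.2856,0.08,0],[255,-0.0986,0.2856,0.08,0]]}}

```text
clock: 18.18
ee_pos: [0.4668, 0.3733, 0.1957]
tool_rot: [-0.002, -0.073, 0.997, -0.0]
ft_force: [0.6, -1.5, -3.5]
finger_gap: 0.0179
```

Run:
```python
from h import *
a=bot.camera('scene');b=bot.camera('top')
A=cv2.resize(a[60:260,280:480],(600,600),interpolation=cv2.INTER_CUBIC)
cv2.imwrite('pics/g1.png',A)
```

View pics/g1.png

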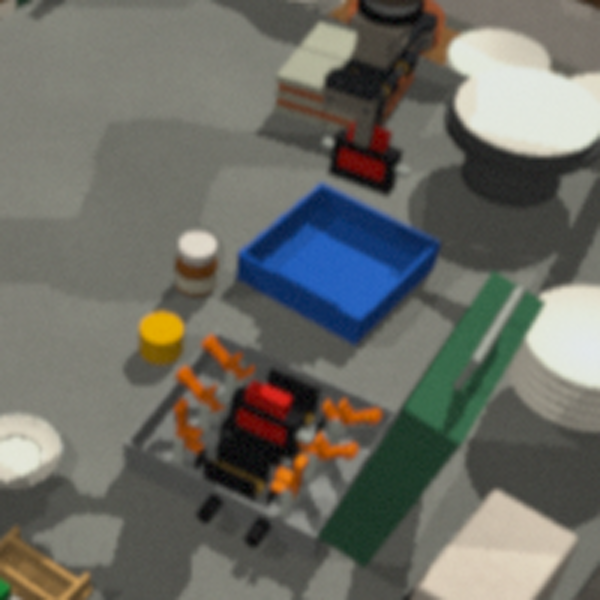

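>>> {"method": "move_arm", "body": {"deltas": [[255,0,0,-0.06,0],[255,0,0,-0.1,0],[255,0,0,-0.118,0],[255,0,0,-0.124,0],[255,0,0,-0.124,0],[170,0,0,-0.124,0],[170,0,0,-0.124,0],[170,0,0,-0.06,0]]}}

```text
clock: 19.27
ee_pos: [0.4667, 0.3686, 0.132]
tool_rot: [-0.005, -0.071, 0.997, -0.002]
ft_force: [1.3, 0.6, 0.4]
finger_gap: 0.0306
```

>>> {"method": "move_arm", "body": {"deltas": [[130,0,0,0.05,0],[130,0.02,-0.055,0.065,0],[130,0.04,-0.115,0.065,0],[130,0.06,-0.175,0.065,0],[130,0.08,-0.235,0.065,0],[130,0.1,-0.295,0.04,0],[130,0.107,-0.345,0.01,0],[130,0.107,-0.345,0.01,0]]}}

```text
clock: 20.27
ee_pos: [0.5761, 0.0222, 0.144]
tool_rot: [-0.002, -0.068, 0.998, 0.0]
ft_force: [0.1, 0.4, -0.3]
finger_gap: 0.0449
```

>>> {"method": "move_arm", "body": {"deltas": [[130,0,0,-0.03,0],[130,0,0,-0.055,0],[130,0,0,-0.06,0],[130,0,0,-0.06,0],[255,0,0,-0.06,0],[255,0,0,-0.06,0],[255,0,0,-0.06,0],[255,0,0,-0.06,0]]}}

```text
clock: 21.28
ee_pos: [0.5773, 0.025, 0.0863]
tool_rot: [0.0, -0.071, 0.997, -0.0]
ft_force: [-0.7, -1.2, 1.9]
finger_gap: 0.0174
```

>>> {"method": "move_arm", "body": {"deltas": [[255,0,0,0.04,0],[255,0,0,0.1,0],[255,-0.01,0.03,0.13,0],[255,-0.035,0.085,0.13,0],[255,-0.06,0.14,0.13,0],[255,-0.08,0.2,0.13,0],[255,-0.1,0.255,0.12,0],[255,-0.107,0.26,0.1,0]]}}

```text
clock: 22.28
ee_pos: [0.4681, 0.2886, 0.1852]
tool_rot: [-0.0, -0.073, 0.997, 0.001]
ft_force: [0.6, 0.2, -4.6]
finger_gap: 0.0174
```

Run:
```python
from h import *
a=bot.camera('scene')
A=cv2.resize(a[80:240,300:460],(600,600),interpolation=cv2.INTER_CUBIC)
cv2.imwrite('pics/g2.png',A);print(bot.read_state()['ee_pos'],bot.read_state()['ft_force'])
```

```text
[0.46579418 0.28693489 0.18126116] [-2.01810513  0.46875692 -6.08921454]
```

View pics/g2.png

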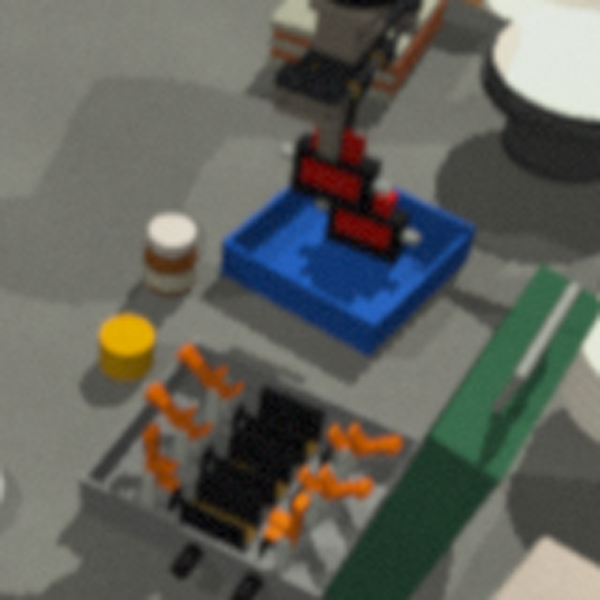

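>>> {"method": "move_arm", "body": {"deltas": [[255,0,0,-0.06,0],[255,0,0,-0.095,0],[255,0,0,-0.108,0],[255,0,0,-0.114,0],[255,0,0,-0.114,0],[180,0,0,-0.114,0],[180,0,0,-0.114,0],[180,0,0,-0.05,0]]}}

```text
clock: 23.32
ee_pos: [0.4665, 0.284, 0.1309]
tool_rot: [-0.005, -0.071, 0.997, -0.001]
ft_force: [0.4, 0.8, 0.2]
finger_gap: 0.0271
```

>>> {"method": "move_arm", "body": {"deltas": [[130,0,0,0.06,0],[130,0.005,-0.06,0.08,0],[130,0.01,-0.12,0.08,0],[130,0.015,-0.18,0.08,0],[130,0.02,-0.24,0.08,0],[130,0.02,-0.3,0.08,0],[130,0.02,-0.36,0.08,0],[130,0.02,-0.42,0.08,0]]}}

```text
clock: 24.32
ee_pos: [0.4901, -0.1369, 0.2155]
tool_rot: [0.001, -0.071, 0.997, -0.001]
ft_force: [0.5, -0.2, -1.0]
finger_gap: 0.0452
```

Run:
```python
from h import *
b=bot.camera('top')
m=np.hstack([cv2.resize(b[150:250,140:240],(400,400),interpolation=cv2.INTER_CUBIC),cv2.resize(b[140:240,370:470],(400,400),interpolation=cv2.INTER_CUBIC)])
cv2.imwrite('pics/k1.png',m);print(bot.read_state()['ee_pos'])
```

```text
[ 0.48980559 -0.14382163  0.21549651]
```

View pics/k1.png

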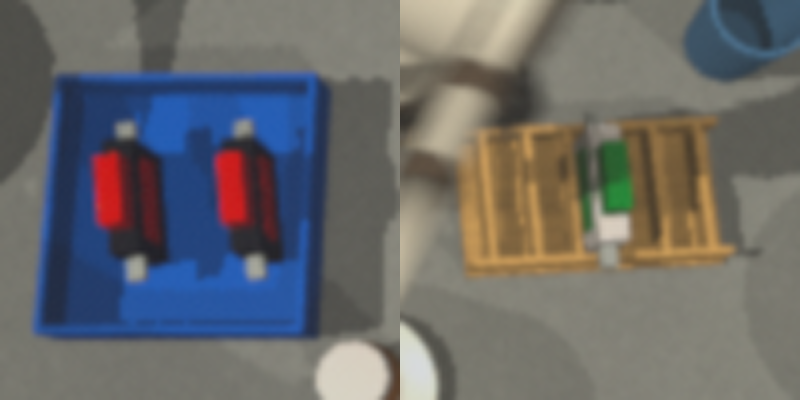

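Run:
```python
from h import *
f=lambda x,y,z:p2w('top',370+(x-400)/4,140+y/4,z)
print('cap',f(617,176,.09),'tabs',f(603,130,.047),f(610,253,.047))
for p in [(480,130),(718,118),(466,272),(730,262)]: print(f(*p,.033))
```

```text
cap [ 0.50181732 -0.34359477  0.09      ] tabs [ 0.54701891 -0.34877843  0.047     ] [ 0.45577072 -0.34759471  0.047     ]
[ 0.55176312 -0.26207576  0.033     ]
[ 0.55937266 -0.43861263  0.033     ]
[ 0.44543605 -0.24657655  0.033     ]
[ 0.45102797 -0.43819241  0.033     ]
```

>>> {"method": "move_arm", "body": {"deltas": [[130,0.004,-0.06,-0.01,-0.12],[130,0.008,-0.12,-0.03,-0.12],[130,0.0115,-0.18,-0.05,-0.12],[130,0.0115,-0.21,-0.07,-0.12],[130,0.0115,-0.21,-0.07,-0.12],[130,0.0115,-0.21,-0.07,-0.12]]}}

```text
clock: 25.12
ee_pos: [0.502, -0.3441, 0.1452]
tool_rot: [0.001, -0.011, 1.0, -0.0]
ft_force: [0.8, 0.7, 0.5]
finger_gap: 0.0451
```

Run:
```python
from h import *
a=bot.camera('scene');p=bot.read_state()['ee_pos']
x0,y0=230,200
A=cv2.resize(a[y0:y0+120,x0:x0+120],(600,600),interpolation=cv2.INTER_CUBIC)
cv2.imwrite('pics/k2.png',A);print(p,(w2p('scene',p)-[x0,y0])*5)
for z in(.09,):print((w2p('scene',[.5015,-.345,z])-[x0,y0])*5)
```

```text
[ 0.50220666 -0.3439349   0.14555798] [206.26377187 210.95189139]
[212.80424779 264.44929538]
```

View pics/k2.png

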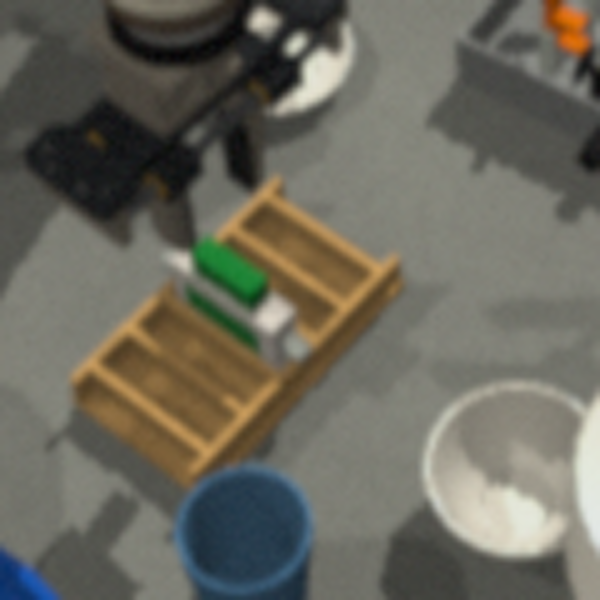

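>>> {"method": "move_arm", "body": {"deltas": [[130,0.003,0.002,-0.04,0],[130,0.003,0.002,-0.065,0],[130,0.003,0.002,-0.074,0],[130,0.003,0.002,-0.074,0],[255,0.003,0.002,-0.074,0],[255,0.003,0.002,-0.074,0],[255,0.003,0.002,-0.074,0],[255,0.003,0.002,-0.074,0]]}}

```text
clock: 26.18
ee_pos: [0.5047, -0.3431, 0.0709]
tool_rot: [0.0, -0.011, 1.0, -0.0]
ft_force: [0.4, 0.8, 3.4]
finger_gap: 0.0178
```

>>> {"method": "move_arm", "body": {"deltas": [[255,0,0,0.02,0],[255,0,0,0.07,0.06],[255,0,0,0.12,0.12],[255,0.01,0.05,0.135,0.12],[255,0.02,0.11,0.135,0.12],[255,0.03,0.17,0.135,0.12],[255,0.04,0.2,0.135,0.12],[255,0.04,0.2,0.135,0.12]]}}

```text
clock: 27.18
ee_pos: [0.5447, -0.1406, 0.206]
tool_rot: [0.0, -0.073, 0.997, -0.0]
ft_force: [0.3, -1.0, -2.9]
finger_gap: 0.0177
```

Run:
```python
from h import *
bot.camera('scene')
a=bot.camera('scene');s=bot.read_state();p=s['ee_pos']
u=w2p('scene',p);x0,y0=int(u[0])-60,int(u[1])-60
A=cv2.resize(a[y0:y0+120,x0:x0+120],(600,600),interpolation=cv2.INTER_CUBIC)
cv2.imwrite('pics/k3.png',A);print(p,s['tool_rot'],s['finger_gap'],s['ft_force'],x0,y0,u)
c=p-[0,0,.063];w=.14
for n,q in [('tab near',(-.058,0,.0375)),('tab far',(.058,0,.0375)),('bot far -y',(.042,-.011,0)),('bot near -y',(-.042,-.011,0))]:
    X=c+np.array([np.cos(w)*q[0]-np.sin(w)*q[1],np.sin(w)*q[0]+np.cos(w)*q[1],q[2]]);print(n,(w2p('scene',X)-[x0,y0])*5)
```

```text
[ 0.54430695 -0.14314099  0.20572717] [ 3.80731951e-05 -7.10236428e-02  9.97474537e-01 -4.34137649e-04] 0.017824449660113956 [-0.91593631 -0.02970302 -2.18015903] 267 135 [327.2383213  195.57236688]
tab near [220.61501146 291.87620739]
tab far [383.63057288 370.3052115 ]
bot far -y [349.4031828  410.10986975]
bot near -y [233.64581871 353.16101376]
```

View pics/k3.png

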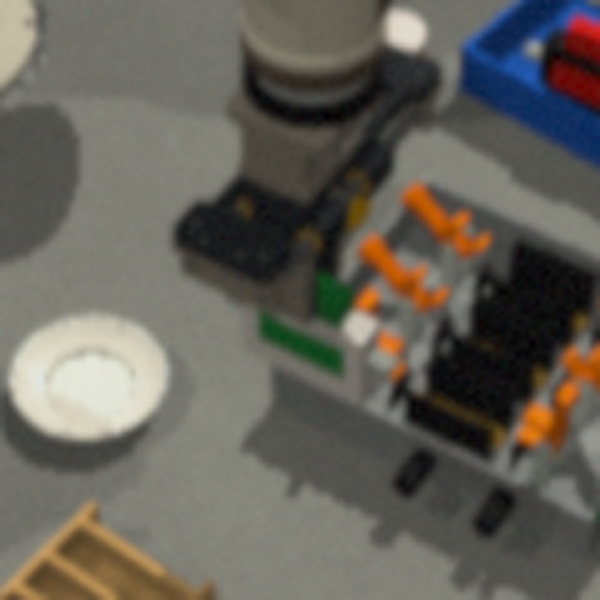

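>>> {"method": "move_arm", "body": {"deltas": [[255,0.012,0.06,0,0],[255,0.024,0.12,0,0],[255,0.0325,0.168,-0.01,0],[255,0.0325,0.168,-0.04,0],[255,0.0325,0.168,-0.075,0],[255,0.0325,0.168,-0.085,0],[255,0.0325,0.168,-0.092,0],[255,0.0325,0.168,-0.098,0]]}}

```text
clock: 28.28
ee_pos: [0.578, 0.0245, 0.1083]
tool_rot: [0.001, -0.07, 0.998, -0.0]
ft_force: [0.0, -1.1, -2.5]
finger_gap: 0.0179
```

>>> {"method": "move_arm", "body": {"deltas": [[255,0,0,-0.006,0],[255,0,0,-0.011,0],[255,0,0,-0.016,0],[255,0,0,-0.021,0],[255,0,0,-0.023,0]]}}

```text
clock: 28.9
ee_pos: [0.5771, 0.0251, 0.0858]
tool_rot: [-0.0, -0.071, 0.997, -0.0]
ft_force: [-8.3, 0.7, 15.9]
finger_gap: 0.0179
```

>>> {"method": "move_arm", "body": {"deltas": [[180,0,0,0,0],[130,0,0,0,0],[130,0,0,0.03,0],[130,0,0,0.06,0],[130,-0.05,-0.007,0.06,0],[130,-0.106,-0.015,0.06,0],[130,-0.106,-0.015,0.03,0],[130,-0.106,-0.015,0.0,0]], "newtons": 20}}

```text
clock: 29.9
ee_pos: [0.471, 0.01, 0.0842]
tool_rot: [0.001, -0.071, 0.998, -0.0]
ft_force: [0.4, 0.1, 0.1]
finger_gap: 0.045
```

>>> {"method": "move_arm", "body": {"deltas": [[130,0,0,-0.018,0],[130,0,0,-0.024,0],[130,0,0,-0.024,0],[255,0,0,-0.024,0],[255,0,0,-0.024,0],[255,0,0,-0.024,0],[255,0,0,-0.024,0]]}}

```text
clock: 30.78
ee_pos: [0.4708, 0.0121, 0.0605]
tool_rot: [0.0, -0.07, 0.998, 0.002]
ft_force: [-1.3, 9.2, 3.9]
finger_gap: 0.0177
```

>>> {"method": "move_arm", "body": {"deltas": [[255,0.005,0.0027,0.006,0],[255,0.011,0.0035,0.011,0],[255,0.0175,0.0045,0.015,0],[255,0.025,0.0055,0.018,0],[255,0.0325,0.0065,0.0195,0],[255,0.0345,0.0065,0.0195,0],[255,0.036,0.007,0.0195,0],[255,0.036,0.007,0.0195,0]]}}

```text
clock: 31.78
ee_pos: [0.5054, 0.0174, 0.0802]
tool_rot: [-0.002, -0.071, 0.997, 0.0]
ft_force: [-9.9, 0.5, 6.4]
finger_gap: 0.0176
```

>>> {"method": "move_arm", "body": {"deltas": [[255,0.003,0.0005,0,0],[255,0.004,0.0005,0,0],[255,0.004,0.0005,0,0]]}}

```text
clock: 32.15
ee_pos: [0.5092, 0.0179, 0.0804]
tool_rot: [-0.003, -0.071, 0.997, 0.0]
ft_force: [-11.0, 0.2, 9.4]
finger_gap: 0.0177
```

>>> {"method": "move_arm", "body": {"deltas": [[255,0.003,0.0005,0,0],[255,0.005,0.0007,0,0],[255,0.005,0.0007,0,0]]}}

```text
clock: 32.52
ee_pos: [0.5109, 0.0182, 0.08]
tool_rot: [-0.007, -0.071, 0.997, 0.0]
ft_force: [-22.7, -2.1, 18.0]
finger_gap: 0.0175
```

>>> {"method": "move_arm", "body": {"deltas": [[150,-0.006,-0.001,0,0],[130,-0.006,-0.001,0,0],[130,-0.006,-0.001,0.04,0],[130,0.0,0,0.065,0],[130,0.06,0.008,0.07,0],[130,0.12,0.016,0.07,0],[130,0.164,0.023,0.06,0],[130,0.164,0.023,0.03,0]]}}

```text
clock: 33.52
ee_pos: [0.6849, 0.0416, 0.1112]
tool_rot: [0.004, -0.071, 0.997, -0.001]
ft_force: [-0.6, -0.4, 0.1]
finger_gap: 0.0449
```

>>> {"method": "move_arm", "body": {"deltas": [[130,0,0,-0.02,0],[130,0,0,-0.04,0],[130,0,0,-0.048,0],[130,0,0,-0.048,0],[255,0,0,-0.048,0],[255,0,0,-0.048,0],[255,0,0,-0.048,0],[255,0,0,-0.048,0]], "newtons": 30}}

```text
clock: 34.52
ee_pos: [0.6803, 0.0417, 0.0624]
tool_rot: [0.001, -0.071, 0.997, 0.0]
ft_force: [-0.2, 1.9, 3.1]
finger_gap: 0.0176
```

>>> {"method": "move_arm", "body": {"deltas": [[255,-0.005,-0.0007,0.006,0],[255,-0.011,-0.0015,0.011,0],[255,-0.0175,-0.0025,0.015,0],[255,-0.025,-0.0035,0.018,0],[255,-0.0325,-0.0045,0.0195,0],[255,-0.0345,-0.005,0.0195,0],[255,-0.037,-0.005,0.0195,0],[255,-0.037,-0.005,0.0195,0]]}}

```text
clock: 35.52
ee_pos: [0.649, 0.0373, 0.082]
tool_rot: [0.008, -0.07, 0.997, 0.0]
ft_force: [20.8, 4.8, -14.7]
finger_gap: 0.017
```

>>> {"method": "move_arm", "body": {"deltas": [[255,-0.003,-0.0005,0,0],[255,-0.004,-0.0005,0,0],[255,-0.004,-0.0005,0,0]]}}

```text
clock: 35.9
ee_pos: [0.6421, 0.0364, 0.0826]
tool_rot: [0.004, -0.071, 0.997, 0.0]
ft_force: [8.5, 3.8, -1.7]
finger_gap: 0.0172
```

>>> {"method": "move_arm", "body": {"deltas": [[255,-0.003,-0.0005,0,0],[255,-0.005,-0.0007,0,0],[255,-0.005,-0.0007,0,0]]}}

```text
clock: 36.28
ee_pos: [0.6406, 0.0361, 0.0828]
tool_rot: [0.009, -0.07, 0.997, 0.0]
ft_force: [22.8, 5.3, -12.0]
finger_gap: 0.0168
```

>>> {"method": "move_arm", "body": {"deltas": [[150,0.006,0.001,0,0],[130,0.006,0.001,0,0],[130,0.006,0.001,0.045,0],[255,0.03,0.004,0.05,0],[255,0.047,0.006,0.05,0],[255,0.047,0.006,0.05,0],[255,0.047,0.006,0.02,0],[255,0.047,0.006,0.001,0]]}}

```text
clock: 37.28
ee_pos: [0.679, 0.0412, 0.0801]
tool_rot: [-0.002, -0.071, 0.997, 0.0]
ft_force: [-0.2, 0.4, -0.1]
finger_gap: 0.0005
```

>>> {"method": "move_arm", "body": {"deltas": [[255,-0.004,-0.0005,0,0],[255,-0.008,-0.001,0,0],[255,-0.012,-0.0015,0,0],[255,-0.015,-0.002,0,0],[255,-0.017,-0.0025,0,0],[255,-0.017,-0.0025,0,0]]}}

```text
clock: 38.02
ee_pos: [0.667, 0.0392, 0.0836]
tool_rot: [0.004, -0.071, 0.997, 0.0]
ft_force: [8.9, 2.2, -3.4]
finger_gap: 0.0006
```

>>> {"method": "move_arm", "body": {"deltas": [[255,-0.004,-0.0005,0,0],[255,-0.006,-0.0008,0,0],[255,-0.006,-0.0008,0,0]]}}

```text
clock: 38.4
ee_pos: [0.6659, 0.039, 0.0841]
tool_rot: [0.011, -0.07, 0.997, 0.0]
ft_force: [25.6, 4.3, -15.1]
finger_gap: 0.0006
```

>>> {"method": "move_arm", "body": {"deltas": [[255,0.014,0.002,0,0],[255,0.014,0.002,0.04,0],[255,0.0,0,0.068,0],[255,-0.06,-0.008,0.068,0],[255,-0.12,-0.016,0.068,0],[255,-0.18,-0.025,0.068,0],[255,-0.195,-0.027,0.04,0],[255,-0.195,-0.027,0.0,0]]}}

```text
clock: 39.4
ee_pos: [0.4632, 0.0105, 0.0832]
tool_rot: [0.002, -0.071, 0.998, -0.001]
ft_force: [0.6, -0.5, -0.4]
finger_gap: 0.0004
```

>>> {"method": "move_arm", "body": {"deltas": [[255,0.006,0.001,0,0],[255,0.012,0.0015,0,0],[255,0.018,0.0025,0,0],[255,0.022,0.003,0,0],[255,0.026,0.0035,0,0],[255,0.03,0.004,0,0],[255,0.03,0.004,0,0]]}}

```text
clock: 40.28
ee_pos: [0.4896, 0.0146, 0.082]
tool_rot: [-0.005, -0.071, 0.997, -0.0]
ft_force: [-13.4, -2.3, 11.5]
finger_gap: 0.0004
```

>>> {"method": "move_arm", "body": {"deltas": [[255,-0.02,-0.003,0,0],[255,-0.025,0,0.05,0],[255,-0.06,0.02,0.1,0],[255,-0.1,0.06,0.14,0],[255,-0.14,0.1,0.18,0],[255,-0.17,0.15,0.22,0],[255,-0.18,0.2,0.25,0],[255,-0.18,0.26,0.25,0]]}}

```text
clock: 41.28
ee_pos: [0.3141, 0.2634, 0.3339]
tool_rot: [0.003, -0.07, 0.998, 0.001]
ft_force: [0.9, -0.5, -1.0]
finger_gap: 0.0001
```

Run:
```python
from h import *
b=bot.camera('top');a=bot.camera('scene')
rs=lambda i,w,h:cv2.resize(i,(w,h),interpolation=cv2.INTER_CUBIC)
m=np.hstack([rs(a[140:260,300:420],500,500),np.vstack([rs(b[100:220,240:360],300,300),rs(b[140:240,140:290],300,200)])])
cv2.imwrite('pics/z1.png',m);print(bot.read_state()['ee_pos'],bot.read_state()['ft_force'])
```

```text
[0.31228048 0.26640253 0.33172763] [ 0.69183636 -1.58908913 -0.34797195]
```

View pics/z1.png

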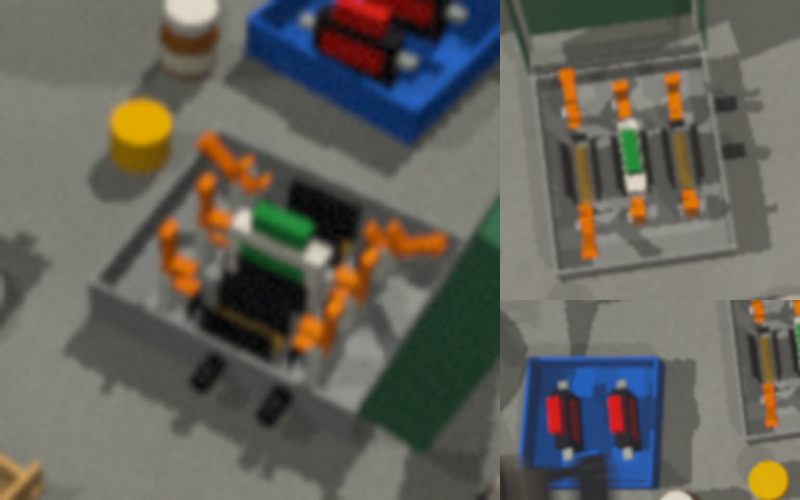

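The picture shows the spare level in bay 2 with both its levers upright like bay 3's. Both worn modules stand in the tray, the lid is open, and the arm is clear. I'll hand the job in.

```bash
python3 -c "
from plant import bot
print(bot.close_job())"
```

```text
the job is handed in; nothing more can be done
None
```

The job is done and handed in at about 41 s; `close_job` gave no verdict. The lid is open on its struts, and both worn modules (bays 1 and 2) stand in the blue tray. The only spare is locked in the middle bay.

**Last checks:**
- **Final picture:** the lid is open, both red-capped modules are upright in the tray, and the spare sits level with both bay 2 levers upright. The yellow tin beside the box looked unmoved; I did not check the other bystanders or measure any of them.
- **Lever stops:** I pushed each bay 2 lever from outside with the shut fingers. They stopped firmly at about box x = -88 and +90 mm, where about ±89.5 mm is expected when locked.
- **Pinch disagreement:** while pinching the levers home, the tool ended about 5 to 7 mm further inward than expected. That is why I added the outside push, which found both levers at their stops.
- **Not measured:** I did not measure the spare's final height; I judged it from the picture and the locked levers.
- **High force:** the fingers pressed with about 54 N while opening the far lever of bay 1. That is below the 120 N wrist limit, and the push was with the fingers, not the gripper's body.

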